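# Fish a wrench out of the gap beside the tool chest

## Robot

A 7-joint arm with a two-finger parallel gripper is mounted at the origin on a cart in front of the work surface, level with it; the furniture and walls round the work are solid. World frame = base frame: x ahead of the robot, y to its left, z up, the work surface at z = 0. Lengths are in mm, angles in rad, forces in N, time in s.
With the tool pointing down it reaches from about 400 to 875 mm from the base axis. Payload 4.4 kg.
Tool frame: the origin (TCP) lies at the very end of the fingers, on their centre line; the grasp point (between the pads) lies 19 mm behind it; z points along the fingers, y is the line along which they close (so a half turn about z gives the same grasp; the last joint's range is limited). The gripper opens to 85 mm and grips with 20 to 120 N. Pads are 22 mm wide; open, the fingers measure 114 mm over their backs; the gripper's body (76 mm by 85 mm) begins 54 mm behind the grasp point. The pads swing forward as they close: fully open they stand 13 mm farther back than shut.
Start: joints at [1.039, 0.628, 0.038, 1.517, -0.027, 0.996, -0.02], TCP at [291.968, -580.752, 231.313] pointing down, gripper open.
Joint ranges: [-3.06, 3.06], [-0.37, 2.12], [-1.25, 1.32], [0.18, 2.47], [-1.1, 4.24], [0.23, 1.98], [-2.94, 2.94]. Speed limits (rad/s): [2.57, 2.57, 3.14, 3.14, 3.14, 3.14, 3.14].

## Interface

Orientations are given as [roll, pitch, yaw] about the fixed x, y, z axes, in that order (R = Rz(yaw) Ry(pitch) Rx(roll)).
In Python, from cell import read_state, get_image, camera_params, finish_job gives the robot as it stands.
- The arm moves only by the tool arm_command, never from a script. Its argument "deltas" is a list of rows, each an object of numbers: "dx", "dy", "dz": the shift along the world's x, y, z in m; "yaw": the turn about the world's z in degrees; "jaw": the opening, from 0 (shut) to 1 (fully open). A call has 1 to 20 rows; each row is the pose to reach, as a shift and turn from the pose commanded when the call began; what a row does not reach only later rows make up. A row lasts 1/10 s, in which the tool goes at most 50 mm and 8.59 degrees, less where a joint would pass 70% of its speed; a pose out of reach is approached as far as the arm can. A call with a gripper value outside its range is refused whole. The fingers move at their own pace and stop on an object; the grip force is fixed at half the most. Time passes only in rows, so rows that repeat a pose let the fingers close. It gives the time, the measured TCP pose, the force, the opening and the grip force at its end, in the units of the state.
- read_state(): the state, without advancing time (a new reading comes with each control period).
- get_image(name): name is "scene" or "top" or "wrist"; returns (picture, depth): 420x560x3 uint8, red, green, blue; 420x560 float32, mm along the optical axis (not along the pixel's ray), 0 where there is no reading.
- camera_params(name): a dict with "camera_matrix" (3x3 intrinsics, pixels), "extrinsics" (4x4, takes a point from camera to world coordinates). Camera axes: x right, y down, z forward; pixel columns grow to the right and rows downward; lengths in mm; the calibration is good to about 2 mm. The wrist camera is an equidistant fisheye: a pixel r from the principal point sees the ray r / f radians off the axis. A picture is of the moment at which its call begins: read the wrist's pose just before it. camera_params takes no time and is no camera call; for the wrist camera it gives the pose at the moment of the call.
- finish_job(): hands the job in; it is judged then, once.
The state is a dict: "clock": time; "qpos": joint angles; "qd": joint speeds; "tau": joint torques, N m; "eef_pos": TCP position; "tool_rot": TCP orientation; "force": force on the tool from outside, world axes, zero at the start; "torque": the same for the moment, N m; "width": finger opening in mm; "gripper_force": force on a finger pad.
Only numpy, scipy, OpenCV 4.12 (cv2) and the standard library are available. Lean on these libraries where they do the work, as an engineer would, in place of code of your own. Each camera call takes 0.05 s, during which the arm holds its last target. There are 200 camera calls.

## Task

The larger wrench has slipped off its rack and lies in the narrow gap between the blue tool chest and the cartons. Draw it well out onto the open bench with the orange-handled chip hook, never with the fingers in the gap, then lay the hook back down flat on the open bench in front and put the wrench to rest in an empty notch of the rack on the chest. Leave the smaller wrench in its notch and do not disturb the black tape roll.

Things in the scene. Friction and masses are not known exactly. Their poses are not given: they have to be found in the camera images.
- chip_hook: chip hook: orange grip 100 long, 26 wide, 30 high (grasp its middle), then a 6 mm steel rod. Origin: centre of the grip's underside; +x along the rod to the tip, +z up. It lies flat on grip and tip. The rod cranks up to 45 mm above the underside, runs level from x = 100 to 285 mm, then bends straight down and ends at x = 290 mm, level with the grip's underside
- wrench_17: larger wrench, 162 long (its y), 41 wide, 10 thick, 0.1 kg, flat on the bench in the gap. Origin: middle, underside. Open jaw at +y (ends at +81 mm, a notch 17 wide and 11 deep in its end), 28 mm wide ring at -y. Shank 12 wide, its underside 1 mm up, from y = -53 to +41 mm. At the start the jaw is the deeper end, the ring end 15 to 35 mm inside the gap's mouth
- chest: blue steel tool chest, 220 deep (x), 220 wide (y), 108 high, immovable. Origin: centre of its underside; its front (drawer handles reach x = -122 mm) faces -x, to the bench's front edge. The gap lies beside its y = -110 mm side: 54 to 62 mm wide, 220 long from the mouth at x = -110 mm, floor is the bench, open at front, top and back
- carton_kraft: brown carton 222 (its x) x 153 (its y) x 62 high, the other wall of the gap, immovable, with a green carton on it (together 106 high). Origin: centre of its underside; its x is parallel to the chest's x
- wrench_rack: red rack fixed on the chest's top. Origin: centre of its underside, 108 mm above the bench. Wrenches lie along its x, either way round, on two combs 10 thick at x = -28 and +28 mm (46 free between). Notches at y = -52, 0 (both empty) and +52 mm (smaller wrench): 16 wide at the bottom, 18 mm above the underside, flaring to 29 at the cheek tops, 40 mm above it
- notch_near_gap (a point): centre of the empty notch nearest the gap, midway between the combs, at the height of the notch bottom (126 mm above the bench)
- notch_middle (a point): the same point of the empty middle notch
- notch_far (a point): the same point of the notch that holds the smaller wrench
- wrench_13: the smaller combination wrench, 127 x 32 x 10 mm, lying in the rack's far notch; origin at its middle, underside, length along its y
- elec_tape: black tape roll lying flat on the bench, 65 mm across, 19 high; origin centre of its underside

How it is judged (in metres and radians):
On the way, in this order (a step that is already met when the one before it is completed fails the run):
1. the hook pulls on the wrench in the gap (contact force between chip_hook and wrench_17 above 0.05 N and x of wrench_17 in the frame of chest above -0.1 m), for 0.05 s.
2. the wrench's middle is drawn at least 20 mm out of the gap's mouth and the wrench lies on the bench, not held by the fingers (x of wrench_17 in the frame of chest below -0.13 m and height (world z) of wrench_17 below 0.012 m and contact force between the fingers and wrench_17 below 0.05 N), for 0.2 s.
At the end, for the whole second after the job is handed in: The larger wrench rests in one of the two empty notches (middle within 25 mm of midway, within 0.15 rad, seated within 6 mm of the notch bottom); the hook lies flat and still on the bench, grip in front of the chest, tip not in the gap; the smaller wrench is within 15 mm of its place ((y of wrench_17 in the frame of wrench_rack between -0.064 and -0.04 m or y of wrench_17 in the frame of wrench_rack between -0.012 and 0.012 m) and x of wrench_17 in the frame of wrench_rack between -0.025 and 0.025 m and z of wrench_17 in the frame of wrench_rack between 0.012 and 0.023 m and angle between the y axis of wrench_17 and the x axis of wrench_rack, either way round below 0.15 rad and angle between the z axis of wrench_17 and the z axis of wrench_rack, either way round below 0.12 rad and linear speed of each of wrench_17, chip_hook below 0.02 m/s and height (world z) of chip_hook below 0.012 m and angle between chip_hook's own z axis and vertical below 0.1 rad and x of chip_hook in the frame of chest below -0.12 m and (x of chip_hook in the frame of chest below -0.41 m or y of chip_hook in the frame of chest below -0.22 m or y of chip_hook in the frame of chest above -0.06 m or angle between the x axis of chip_hook and the x axis of chest, either way round above 0.8 rad) and distance between wrench_13 and notch_far below 0.015 m); the robot touches nothing.
It fails at once if the fingers touch the larger wrench while its middle is still in the gap (contact force between the fingers and wrench_17 above 0.3 N and x of wrench_17 in the frame of chest above -0.11 m and y of wrench_17 in the frame of chest below -0.09 m and height (world z) of wrench_17 below 0.08 m).
It fails at once if the tape roll is shifted by more than 30 mm (distance of elec_tape from where it was at the start of the episode above 0.03 m).
It fails at once if the smaller wrench is knocked out of its notch (30 mm off) (distance between wrench_13 and notch_far above 0.03 m).
It also fails if it takes over 69 s, if anything falls off the work surface, if the arm or the gripper's body presses on something with over 40 N, if the wrist force passes 120 N, or if a joint passes its speed limit or range.

## Working session

There is one attempt and no reset: what is moved stays moved. The work goes in short steps, Python scripts to look and compute and a tool call to move; the robot and the scene stay as the last step left them, time stands still between calls to the robot, and variables do not carry over. Pictures are saved under pics/ and viewed, at most 10 in all, crops included, and the job is handed in when it is done.

Besides the shell and the picture viewer there is one more tool, called in YAML: its name, and indented under it one key for each argument. arm_command: Moves the arm, as the interface text tells. Its arguments: {"type":"object","properties":{"deltas":{"type":"array"}},"required":["deltas"]}

```bash
mkdir -p pics
cat > h.py <<'E'
import numpy as np, cv2
from cell import *
def grab(n):
    P=camera_params(n); im,d=get_image(n); return im,d,np.array(P["camera_matrix"]),np.array(P["extrinsics"])
def cloud(d,K,E):
    v,u=np.mgrid[:d.shape[0],:d.shape[1]]
    p=np.stack([(u-K[0,2])/K[0,0]*d,(v-K[1,2])/K[1,1]*d,d],-1)
    w=p@E[:3,:3].T+E[:3,3]; w[d==0]=np.nan; return w
def ray(u,v,K,E,z):
    r=E[:3,:3]@np.array([(u-K[0,2])/K[0,0],(v-K[1,2])/K[1,1],1]); o=E[:3,3]; return o+r*(z-o[2])/r[2]
E
python3 - <<'E'
from h import *
s=read_state(); print(s)
for n in("top","scene"):
    im,d,K,E=grab(n); cv2.imwrite(f"pics/{n}0.png",im[:,:,::-1]); np.savez(f"{n}0.npz",im=im,d=d,K=K,E=E)
    print(n,K.round(1).tolist(),E.round(3).tolist())
E
```

```text
{'clock': 0.0, 'qpos': array([ 1.03922066,  0.62932859,  0.03841366,  1.51836027, -0.02702231,
        0.99627566, -0.0200203 ]), 'qd': array([-0.00153787, -0.002042  , -0.00076319, -0.00069635, -0.00208327,
        0.00049657,  0.00098228]), 'tau': array([ 8.55784292e-04, -5.63401258e+01,  1.22627757e+00, -1.93448031e+01,
        1.09452812e-02,  1.03382368e-02, -1.60488327e-05]), 'eef_pos': array([ 291.69756234, -580.1875293 ,  230.40238808]), 'tool_rot': array([-3.13973744e+00, -1.20027963e-05,  4.65766282e-01]), 'force': array([-0.73895566, -0.17216307, -0.15725441]), 'torque': array([-0.01763109,  0.0210003 ,  0.03512611]), 'gripper_force': 0.0, 'width': 85.4531401391754}
top [[452.8, 0.0, 280.9], [0.0, 452.8, 211.0], [0.0, 0.0, 1.0]] [[-0.02, -0.996, 0.084, 444.57], [-1.0, 0.02, -0.004, 209.958], [0.003, -0.084, -0.996, 965.538], [0.0, 0.0, 0.0, 1.0]]
scene [[513.5, 0.0, 279.5], [0.0, 513.5, 214.7], [0.0, 0.0, 1.0]] [[-0.742, -0.519, 0.423, 90.058], [-0.67, 0.584, -0.459, 682.714], [-0.008, -0.624, -0.781, 872.808], [0.0, 0.0, 0.0, 1.0]]
```

View pics/top0.png

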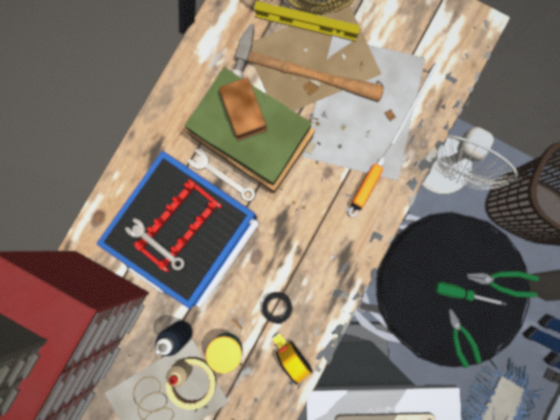

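View pics/scene0.png

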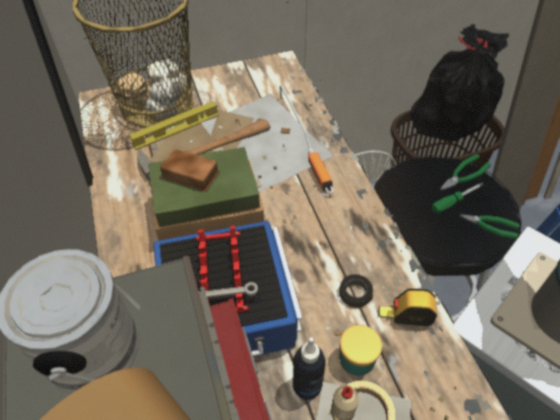

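The top view shows the chest's blue rim at about (178,228), with the smaller wrench in the rack at (155,245). The gap's wrench has its jaw near (200,160) and its ring near (248,195). The hook's grip is at (367,187), with the rod running up-right, and the tape is at (276,307). The scene view agrees. Next I measure these.

Run:
```python
from h import *
f=np.load("top0.npz");im,d,K,E=[f[k] for k in("im","d","K","E")]
W=cloud(d,K,E); hsv=cv2.cvtColor(im,cv2.COLOR_RGB2HSV)
def reg(m,lo=20):
    n,l,s,c=cv2.connectedComponentsWithStats(m.astype(np.uint8)); return [(l==i) for i in np.argsort(-s[:,4]) if i>0 and s[i,4]>lo]
def rect(mask,z):
    v,u=np.nonzero(mask); p=np.array([ray(a,b,K,E,z)[:2] for a,b in zip(u,v)],np.float32)
    return cv2.minAreaRect(p)
print("bench z",np.nanmedian(W[330:350,150:170,2]),np.nanmedian(W[240:260,290:330,2]))
b=(hsv[...,0]>100)&(hsv[...,0]<125)&(hsv[...,1]>150)&(W[...,2]>80)
b[:,300:]=0; m=reg(b)[0]; hull=cv2.convexHull(np.argwhere(m)[:,::-1].astype(np.int32)); mm=np.zeros(m.shape,np.uint8); cv2.fillPoly(mm,[hull],1)
print("chest z",np.nanmedian(W[m][:,2]),rect(mm>0,108),[np.round(x) for x in cv2.boxPoints(rect(mm>0,108))])
r=((hsv[...,0]<8)|(hsv[...,0]>172))&(hsv[...,1]>150)&(W[...,2]>100)&(W[...,2]<170);r[:,:100]=0;r[:,260:]=0
rk=np.zeros_like(r)
for x in reg(r,30): rk|=x
print("rack z",np.nanpercentile(W[rk][:,2],[5,50,95]),rect(rk,145))
o=(hsv[...,0]>6)&(hsv[...,0]<20)&(hsv[...,1]>190)&(hsv[...,2]>150); o[:150]=0;o[220:]=0;o[:,:340]=0
for x in reg(o)[:2]: print("grip z",np.nanpercentile(W[x][:,2],[10,50,90]),rect(x,30))
k=(hsv[...,2]<60)&(W[...,2]<40);k[:285]=0;k[325:]=0;k[:,:255]=0;k[:,296:]=0
x=reg(k)[0];print("tape",np.nanmedian(W[x][:,2]),rect(x,19))
g=(hsv[...,0]>30)&(hsv[...,0]<60)&(hsv[...,1]>80)&(W[...,2]>90);g[:60]=0;g[200:]=0;x=reg(g)[0];print("green",rect(x,106))
# wrench in gap: low saturation bright, z<25
w=(hsv[...,1]<60)&(hsv[...,2]>120);w[:145]=0;w[205:]=0;w[:,:185]=0;w[:,260:]=0
for x in reg(w)[:3]:
    print("wr",x.sum(),np.nanmedian(W[x][:,2]),rect(x,10),[np.round(q) for q in cv2.boxPoints(rect(x,10))])
c=cv2.resize(im[40:240,160:440],None,fx=2.8,fy=2.8,interpolation=cv2.INTER_CUBIC);cv2.imwrite("pics/c1.png",c[:,:,::-1])
# bench extents along rows: heights near front
```

```text
bench z 124.62131205541016 -0.08089874103359307
chest z 104.47289732700813 ((487.23822021484375, 404.9102478027344), (218.64825439453125, 215.1199951171875), 54.70014190673828) [array([336., 378.], dtype=float32), array([512., 254.], dtype=float32), array([638., 432.], dtype=float32), array([463., 556.], dtype=float32)]
rack z [108.01252389 126.18973458 149.87334924] ((456.72027587890625, 426.8133544921875), (83.79096221923828, 253.9439239501953), 47.930641174316406)
grip z [27.36877685 29.17717992 31.12809955] ((578.2213134765625, 31.628738403320312), (8.412296295166016, 89.85237884521484), 61.15708923339844)
tape 18.815965126060632 ((325.417724609375, 218.38714599609375), (55.0231819152832, 56.461387634277344), 43.56611633300781)
green ((686.0047607421875, 267.1140441894531), (204.57066345214844, 141.72451782226562), 56.18723678588867)
wr 1238 6.9547801846658786 ((602.6100463867188, 329.5199890136719), (165.99769592285156, 54.30967712402344), 55.27970504760742) [array([533., 277.], dtype=float32), array([578., 246.], dtype=float32), array([672., 382.], dtype=float32), array([628., 413.], dtype=float32)]
```

View pics/c1.png

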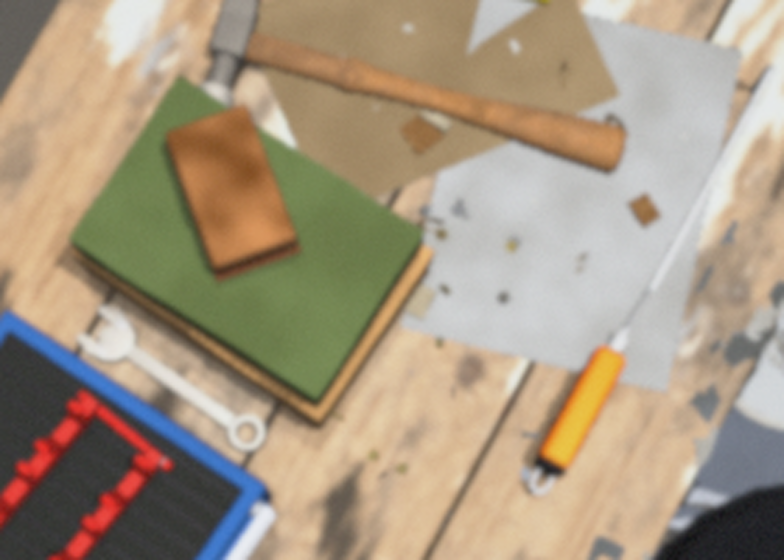

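The crop shows the gap's wrench with its jaw at crop (105,335) and ring at (247,432). The hook's grip is at (582,408), and its rod runs to about (768,72).

Run:
```python
from h import *
f=np.load("top0.npz");im,d,K,E=[f[k] for k in("im","d","K","E")]
W=cloud(d,K,E); hsv=cv2.cvtColor(im,cv2.COLOR_RGB2HSV)
C=np.array([487.2,404.9]);a=np.radians(54.7);X=np.array([np.cos(a),np.sin(a)]);Y=np.array([-X[1],X[0]])
cf=lambda p:(np.round((p[:2]-C)@X),np.round((p[:2]-C)@Y))
F=lambda x,y,z:ray(160+x/2.8,40+y/2.8,K,E,z)
for n,x,y,z in(("jawL",80,338,10),("jawR",108,308,10),("jawmid",108,335,10),("ring",247,432,10),("rodstart",628,335,45),("rodend",768,72,45),("gripback",553,465,25),("gripfront",612,350,28),("carton corner low-left",318,420,62),("kraft left",75,255,62)):
    p=F(x,y,z);print(n,p.round(),cf(p))
o=(hsv[...,0]>5)&(hsv[...,0]<28)&(hsv[...,1]>150)&(W[...,2]>14)&(W[...,2]<40);o[:150]=0;o[220:]=0;o[:,:340]=0;o[:,400:]=0
p=W[o][:,:2].astype(np.float32);r=cv2.minAreaRect(p);print("grip",o.sum(),r,[b.round() for b in cv2.boxPoints(r)])
# rod by height
m=(W[...,2]>25)&(W[...,2]<60);m[:50]=0;m[175:]=0;m[:,:380]=0;m[:,450:]=0
q=W[m];print("rod pts",len(q),q[::max(1,len(q)//12)].round().tolist())
# bench free extent in front of gap mouth along chest -x at y=-138
for t in range(-120,-520,-30):
    for yy in (-138,-60,-220,):
        P=C+t*X+yy*Y; h=np.linalg.inv(E)@np.r_[P,0,1];u=int(K[0,0]*h[0]/h[2]+K[0,2]);v=int(K[1,1]*h[1]/h[2]+K[1,2])
        print(t,yy,P.round(),np.round(W[v,u,2]) if 0<=v<420 and 0<=u<560 else None,end=" | ")
    print()
# kraft side points z~62..106
g=(hsv[...,0]>30)&(hsv[...,0]<60)&(W[...,2]>95);g[:60]=0;g[200:]=0
q=W[g][:,:2]-C;print("green chest-frame x",np.percentile(q@X,[2,98]),"y",np.percentile(q@Y,[2,98]))
q=W[(hsv[...,0]>12)&(hsv[...,0]<25)&(W[...,2]>52)&(W[...,2]<66)&(np.mgrid[:420,:560][0]<210)&(np.mgrid[:420,:560][0]>90)][:,:2]-C;print("kraft",len(q),np.percentile(q@X,[2,98]),np.percentile(q@Y,[2,98]))
```

```text
jawL [637. 401.  10.] (np.float64(83.0), np.float64(-124.0))
jawR [660. 379.  10.] (np.float64(79.0), np.float64(-155.0))
jawmid [639. 380.  10.] (np.float64(67.0), np.float64(-138.0))
ring [562. 275.  10.] (np.float64(-63.0), np.float64(-136.0))
rodstart [624.  -9.  45.] (np.float64(-259.0), np.float64(-351.0))
rodend [ 822. -122.   45.] (np.float64(-237.0), np.float64(-577.0))
gripback [531.  46.  25.] (np.float64(-268.0), np.float64(-243.0))
gripfront [616.  -1.  28.] (np.float64(-257.0), np.float64(-340.0))
carton corner low-left [563. 220.  62.] (np.float64(-107.0), np.float64(-169.0))
kraft left [687. 394.  62.] (np.float64(107.0), np.float64(-170.0))
grip 526 ((574.28076171875, 23.95287322998047), (25.47977066040039, 96.11723327636719), 59.06302261352539) [array([527.,  38.], dtype=float32), array([609., -12.], dtype=float32), array([622.,  10.], dtype=float32), array([540.,  60.], dtype=float32)]
rod pts 350 [[832.0, -123.0, 35.0], [810.0, -114.0, 46.0], [791.0, -101.0, 46.0], [781.0, -10.0, 29.0], [763.0, -89.0, 46.0], [746.0, -77.0, 48.0], [727.0, -64.0, 47.0], [709.0, -53.
[... 809 characters left out ...]
-138 [392.  31.] 0.0 | -360 -60 [328.  76.] -1.0 | -360 -220 [459. -16.] -0.0 | 
-390 -138 [374.   7.] -143.0 | -390 -60 [311.  52.] -558.0 | -390 -220 [441. -41.] -131.0 | 
-420 -138 [357. -18.] -123.0 | -420 -60 [293.  27.] -803.0 | -420 -220 [424. -65.] -125.0 | 
-450 -138 [340. -42.] -129.0 | -450 -60 [276.   3.] -697.0 | -450 -220 [407. -89.] -128.0 | 
-480 -138 [322. -67.] -127.0 | -480 -60 [259. -22.] -553.0 | -480 -220 [ 389. -114.] -130.0 | 
-510 -138 [305. -91.] -128.0 | -510 -60 [241. -46.] -136.0 | -510 -220 [ 372. -138.] -125.0 | 
green chest-frame x [-96.16867098 100.87474733] y [-309.96139523  -47.65799214]
kraft 1051 [-105.8935996   263.80144096] [-311.20071883   99.28970366]
```

arm_command:
  deltas:
    - {"dx":0.283,"dy":0.604,"dz":-0.1,"yaw":-57.2,"jaw":0.7}
    - {"dx":0.283,"dy":0.604,"dz":-0.1,"yaw":-57.2,"jaw":0.7}
    - {"dx":0.283,"dy":0.604,"dz":-0.1,"yaw":-57.2,"jaw":0.7}
    - {"dx":0.283,"dy":0.604,"dz":-0.1,"yaw":-57.2,"jaw":0.7}
    - {"dx":0.283,"dy":0.604,"dz":-0.1,"yaw":-57.2,"jaw":0.7}
    - {"dx":0.283,"dy":0.604,"dz":-0.1,"yaw":-57.2,"jaw":0.7}
    - {"dx":0.283,"dy":0.604,"dz":-0.1,"yaw":-57.2,"jaw":0.7}
    - {"dx":0.283,"dy":0.604,"dz":-0.1,"yaw":-57.2,"jaw":0.7}
    - {"dx":0.283,"dy":0.604,"dz":-0.1,"yaw":-57.2,"jaw":0.7}
    - {"dx":0.283,"dy":0.604,"dz":-0.1,"yaw":-57.2,"jaw":0.7}
    - {"dx":0.283,"dy":0.604,"dz":-0.1,"yaw":-57.2,"jaw":0.7}
    - {"dx":0.283,"dy":0.604,"dz":-0.1,"yaw":-57.2,"jaw":0.7}
    - {"dx":0.283,"dy":0.604,"dz":-0.1,"yaw":-57.2,"jaw":0.7}
    - {"dx":0.283,"dy":0.604,"dz":-0.1,"yaw":-57.2,"jaw":0.7}
    - {"dx":0.283,"dy":0.604,"dz":-0.1,"yaw":-57.2,"jaw":0.7}
    - {"dx":0.283,"dy":0.604,"dz":-0.1,"yaw":-57.2,"jaw":0.7}
    - {"dx":0.283,"dy":0.604,"dz":-0.1,"yaw":-57.2,"jaw":0.7}
    - {"dx":0.283,"dy":0.604,"dz":-0.1,"yaw":-57.2,"jaw":0.7}

```text
clock: 1.9
eef_pos: [574.6, 21.4, 131.6]
tool_rot: [3.141, -0.0, -0.535]
force: [-0.3, -1.4, 0.1]
width: 59.3
gripper_force: 0.0
```

arm_command:
  deltas:
    - {"dy":0.001,"dz":-0.05,"jaw":0.7}
    - {"dy":0.001,"dz":-0.09,"jaw":0.7}
    - {"dy":0.001,"dz":-0.11,"jaw":0.7}
    - {"dy":0.001,"dz":-0.125,"jaw":0.7}
    - {"dy":0.001,"dz":-0.125,"jaw":0.7}
    - {"dy":0.001,"dz":-0.125,"jaw":0}
    - {"dy":0.001,"dz":-0.125,"jaw":0}
    - {"dy":0.001,"dz":-0.125,"jaw":0}
    - {"dy":0.001,"dz":-0.125,"jaw":0}
    - {"dy":0.001,"dz":-0.125,"jaw":0}
    - {"dy":0.001,"dz":-0.125,"jaw":0}

```text
invalid input at $.deltas[0]: expected keys dx, dy, dz, yaw, jaw
```

arm_command:
  deltas:
    - {"dx":0,"yaw":0,"dy":0.001,"dz":-0.05,"jaw":0.7}
    - {"dx":0,"yaw":0,"dy":0.001,"dz":-0.09,"jaw":0.7}
    - {"dx":0,"yaw":0,"dy":0.001,"dz":-0.11,"jaw":0.7}
    - {"dx":0,"yaw":0,"dy":0.001,"dz":-0.125,"jaw":0.7}
    - {"dx":0,"yaw":0,"dy":0.001,"dz":-0.125,"jaw":0.7}
    - {"dx":0,"yaw":0,"dy":0.001,"dz":-0.125,"jaw":0}
    - {"dx":0,"yaw":0,"dy":0.001,"dz":-0.125,"jaw":0}
    - {"dx":0,"yaw":0,"dy":0.001,"dz":-0.125,"jaw":0}
    - {"dx":0,"yaw":0,"dy":0.001,"dz":-0.125,"jaw":0}
    - {"dx":0,"yaw":0,"dy":0.001,"dz":-0.125,"jaw":0}
    - {"dx":0,"yaw":0,"dy":0.001,"dz":-0.125,"jaw":0}

```text
clock: 3.0
eef_pos: [576.1, 24.0, 8.0]
tool_rot: [-3.14, -0.002, -0.533]
force: [-1.5, -1.5, 6.8]
width: 25.1
gripper_force: 60.3
```

arm_command:
  deltas:
    - {"dx":0,"dy":0,"dz":0.03,"yaw":0,"jaw":0}
    - {"dx":0,"dy":0,"dz":0.07,"yaw":0,"jaw":0}
    - {"dx":0,"dy":0,"dz":0.11,"yaw":0,"jaw":0}
    - {"dx":0,"dy":0,"dz":0.15,"yaw":0,"jaw":0}
    - {"dx":0,"dy":0,"dz":0.18,"yaw":0,"jaw":0}
    - {"dx":-0.01,"dy":0.015,"dz":0.18,"yaw":7,"jaw":0}
    - {"dx":-0.02,"dy":0.03,"dz":0.18,"yaw":15,"jaw":0}
    - {"dx":-0.03,"dy":0.045,"dz":0.18,"yaw":23,"jaw":0}
    - {"dx":-0.04,"dy":0.06,"dz":0.18,"yaw":31,"jaw":0}
    - {"dx":-0.05,"dy":0.075,"dz":0.18,"yaw":39,"jaw":0}
    - {"dx":-0.06,"dy":0.09,"dz":0.18,"yaw":47,"jaw":0}
    - {"dx":-0.07,"dy":0.105,"dz":0.18,"yaw":55,"jaw":0}
    - {"dx":-0.08,"dy":0.12,"dz":0.18,"yaw":63,"jaw":0}
    - {"dx":-0.086,"dy":0.135,"dz":0.18,"yaw":71,"jaw":0}
    - {"dx":-0.086,"dy":0.145,"dz":0.18,"yaw":79,"jaw":0}
    - {"dx":-0.086,"dy":0.145,"dz":0.18,"yaw":85.3,"jaw":0}
    - {"dx":-0.086,"dy":0.145,"dz":0.18,"yaw":85.3,"jaw":0}
    - {"dx":-0.086,"dy":0.145,"dz":0.18,"yaw":85.3,"jaw":0}
    - {"dx":-0.086,"dy":0.145,"dz":0.18,"yaw":85.3,"jaw":0}

```text
clock: 4.9
eef_pos: [489.0, 168.8, 186.4]
tool_rot: [3.141, 0.0, 0.954]
force: [0.1, 0.4, -3.4]
width: 25.0
gripper_force: 59.3
```

Run:
```python
from h import *
s=read_state();print(s["eef_pos"],s["tool_rot"],s["qpos"].round(2))
im,d,K,E=grab("top");np.savez("top1.npz",im=im,d=d,K=K,E=E)
W=cloud(d,K,E);C=np.array([487.2,404.9]);a=np.radians(54.7);X=np.array([np.cos(a),np.sin(a)]);Y=np.array([-X[1],X[0]])
q=W[(W[...,2]>200)&(W[...,2]<245)]; c=np.c_[(q[:,:2]-C)@X,(q[:,:2]-C)@Y,q[:,2]]
c=c[(c[:,0]>-90)&(c[:,0]<150)&(abs(c[:,1]+138)<40)]
print(len(c))
for lo in range(-90,130,20):
    k=c[(c[:,0]>=lo)&(c[:,0]<lo+20)]
    if len(k):print(lo,len(k),np.median(k,0).round(1),k[:,0].max().round())
cv2.imwrite("pics/c2.png",cv2.resize(im[100:300,120:400],None,fx=2.8,fy=2.8,interpolation=cv2.INTER_CUBIC)[:,:,::-1])
```

```text
[488.95593831 168.75208976 186.42491207] [3.14127787e+00 2.36051363e-04 9.53594923e-01] [-0.35  0.5  -0.05  1.93  0.04  0.71 -1.04]
416
-90 43 [ -79.9 -139.2  225.8] -70.0
-70 44 [ -59.9 -139.5  225.6] -50.0
-50 43 [ -39.8 -140.   225.5] -30.0
-30 43 [ -20.1 -140.2  225.8] -11.0
-10 42 [-2.000e-01 -1.406e+02  2.253e+02] 9.0
10 44 [  20.1 -140.8  225.6] 30.0
30 43 [  40.2 -141.3  226.1] 50.0
50 40 [  60.8 -141.4  224.9] 70.0
70 41 [  79.6 -142.1  225. ] 89.0
90 33 [  96.7 -141.6  224.2] 107.0
```

View pics/c2.png

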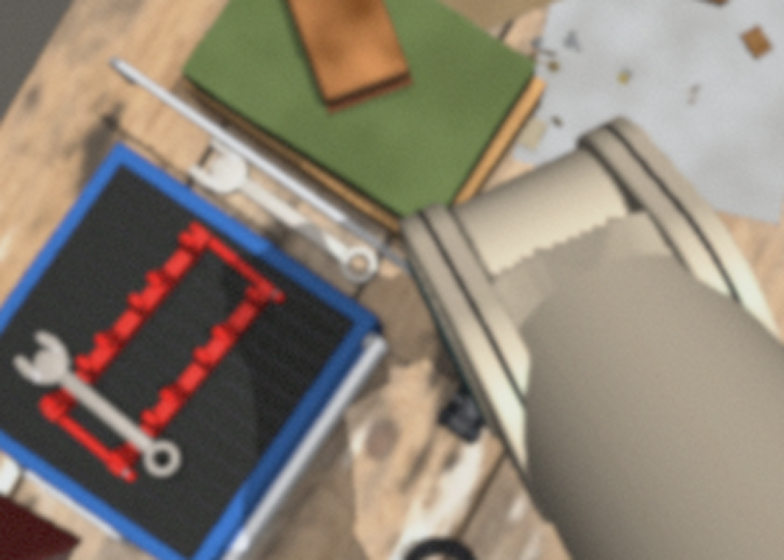

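The rod lies 226 mm high along the gap at chest y = -139 to -142 and the tip is at x ≈ 100 mm, about 12 mm beyond the jaw (crop (118,65) before parallax). I turn the tool 0.7° and lower it.

arm_command:
  deltas:
    - {"dx":0,"dy":0,"dz":0,"yaw":0.7,"jaw":0}
    - {"dx":0,"dy":0,"dz":-0.03,"yaw":0.7,"jaw":0}
    - {"dx":0,"dy":0,"dz":-0.06,"yaw":0.7,"jaw":0}
    - {"dx":0,"dy":0,"dz":-0.09,"yaw":0.7,"jaw":0}
    - {"dx":0,"dy":0,"dz":-0.12,"yaw":0.7,"jaw":0}
    - {"dx":0,"dy":0,"dz":-0.14,"yaw":0.7,"jaw":0}
    - {"dx":0,"dy":0,"dz":-0.16,"yaw":0.7,"jaw":0}
    - {"dx":0,"dy":0,"dz":-0.17,"yaw":0.7,"jaw":0}
    - {"dx":0,"dy":0,"dz":-0.176,"yaw":0.7,"jaw":0}
    - {"dx":0,"dy":0,"dz":-0.176,"yaw":0.7,"jaw":0}

```text
clock: 5.95
eef_pos: [488.9, 169.2, 10.0]
tool_rot: [-3.141, 0.0, 0.968]
force: [-0.2, -0.8, -1.8]
width: 24.5
gripper_force: 59.4
```

Run:
```python
from h import *
im,d,K,E=grab("top")
W=cloud(d,K,E);C=np.array([487.2,404.9]);a=np.radians(54.7);X=np.array([np.cos(a),np.sin(a)]);Y=np.array([-X[1],X[0]])
c=np.concatenate([(W[...,:2]-C)@np.c_[X,Y],W[...,2:]],-1).reshape(-1,3)
c=c[(c[:,0]>-110)&(c[:,0]<150)&(abs(c[:,1]+139)<20)&(c[:,2]>30)&(c[:,2]<70)]
for lo in range(-90,130,30):
    k=c[(c[:,0]>=lo)&(c[:,0]<lo+30)]
    if len(k):print(lo,len(k),np.median(k,0).round(1),k[:,0].max().round())
# rack posts in chest frame
f=np.load("top0.npz");im,d,K,E=[f[k] for k in("im","d","K","E")];W=cloud(d,K,E);hsv=cv2.cvtColor(im,cv2.COLOR_RGB2HSV)
r=((hsv[...,0]<8)|(hsv[...,0]>172))&(hsv[...,1]>150)&(W[...,2]>112)&(W[...,2]<170)
q=W[r];c=np.c_[(q[:,:2]-C)@X,(q[:,:2]-C)@Y,q[:,2]];c=c[(abs(c[:,0])<105)&(abs(c[:,1])<105)]
print(np.percentile(c,[1,99],axis=0).round())
print("x hist",np.histogram(c[:,0],np.arange(-70,75,5)))
t=c[c[:,2]>138];print("cheek y hist",np.histogram(t[:,1],np.arange(-110,111,5)))
```

```text
-90 44 [ -74.8 -137.7   49. ] -61.0
-60 43 [ -45.8 -137.6   49.5] -30.0
-30 41 [ -13.9 -137.8   49.4] -0.0
0 43 [  14.8 -137.7   49.1] 30.0
30 40 [  45.4 -137.8   49.4] 60.0
60 44 [  75.1 -137.6   49.1] 90.0
90 20 [  97.8 -137.6   47.6] 106.0
[[-38. -88. 113.]
 [ 38.  72. 150.]]
x hist (array([  0,   0,   0,   0,   1,   5,  61, 162, 199, 123,  36,   9,  20,
        17,  16,  20,  21,  67, 182, 231, 138,  37,   2,   3,   0,   0,
         0,   0]), array([-70, -65, -60, -55, -50, -45, -40, -35, -30, -25, -20, -15, -10,
        -5,   0,   5,  10,  15,  20,  25,  30,  35,  40,  45,  50,  55,
        60,  65,  70]))
cheek y hist (array([ 0,  0,  0,  0,  0,  7, 23, 19,  4,  0,  0,  4, 21, 25,  6,  1, 19,
       23,  7,  0,  0,  0, 16, 30, 12,  0, 13, 22, 11,  0,  0,  0, 11, 30,
       20,  2,  0,  0,  0,  0,  0,  0,  0,  0]), array([-110, -105, -100,  -95,  -90,  -85,  -80,  -75,  -70,  -65,  -60,
        -55,  -50,  -45,  -40,  -35,  -30,  -25,  -20,  -15,  -10,   -5,
          0,    5,   10,   15,   20,   25,   30,   35,   40,   45,   50,
         55,   60,   65,   70,   75,   80,   85,   90,   95,  100,  105,
        110]))
```

arm_command:
  deltas:
    - {"dx":-0.0058,"dy":-0.0082,"dz":0,"yaw":0,"jaw":0}
    - {"dx":-0.0116,"dy":-0.0163,"dz":0,"yaw":0,"jaw":0}
    - {"dx":-0.0173,"dy":-0.0245,"dz":0,"yaw":0,"jaw":0}
    - {"dx":-0.0231,"dy":-0.0326,"dz":0,"yaw":0,"jaw":0}
    - {"dx":-0.0289,"dy":-0.0408,"dz":0,"yaw":0,"jaw":0}
    - {"dx":-0.0347,"dy":-0.049,"dz":0,"yaw":0,"jaw":0}
    - {"dx":-0.0405,"dy":-0.0571,"dz":0,"yaw":0,"jaw":0}
    - {"dx":-0.0462,"dy":-0.0653,"dz":0,"yaw":0,"jaw":0}
    - {"dx":-0.052,"dy":-0.0734,"dz":0,"yaw":0,"jaw":0}
    - {"dx":-0.0578,"dy":-0.0816,"dz":0,"yaw":0,"jaw":0}
    - {"dx":-0.0636,"dy":-0.0898,"dz":0,"yaw":0,"jaw":0}
    - {"dx":-0.0693,"dy":-0.0979,"dz":0,"yaw":0,"jaw":0}
    - {"dx":-0.0751,"dy":-0.1061,"dz":0,"yaw":0,"jaw":0}
    - {"dx":-0.0809,"dy":-0.1142,"dz":0,"yaw":0,"jaw":0}
    - {"dx":-0.0867,"dy":-0.1224,"dz":0,"yaw":0,"jaw":0}
    - {"dx":-0.0925,"dy":-0.1306,"dz":0,"yaw":0,"jaw":0}
    - {"dx":-0.0983,"dy":-0.1387,"dz":0,"yaw":0,"jaw":0}
    - {"dx":-0.1,"dy":-0.141,"dz":0,"yaw":0,"jaw":0}
    - {"dx":-0.1,"dy":-0.141,"dz":0,"yaw":0,"jaw":0}

```text
clock: 7.9
eef_pos: [388.6, 27.5, 10.5]
tool_rot: [-3.141, 0.0, 0.967]
force: [-0.2, 0.9, -1.8]
width: 24.8
gripper_force: 59.4
```

Run:
```python
from h import *
s=read_state();print(s["eef_pos"],s["tool_rot"],s["qpos"].round(2))
im,d,K,E=grab("top")
cv2.imwrite("pics/c3.png",cv2.resize(im[120:320,160:440],None,fx=2.8,fy=2.8,interpolation=cv2.INTER_CUBIC)[:,:,::-1])
```

```text
[388.55587303  27.54390206  10.47026173] [-3.14144126e+00  4.29728633e-04  9.67399287e-01] [ 0.09  0.78 -0.34  2.37  1.45  0.24 -2.2 ]
```

View pics/c3.png

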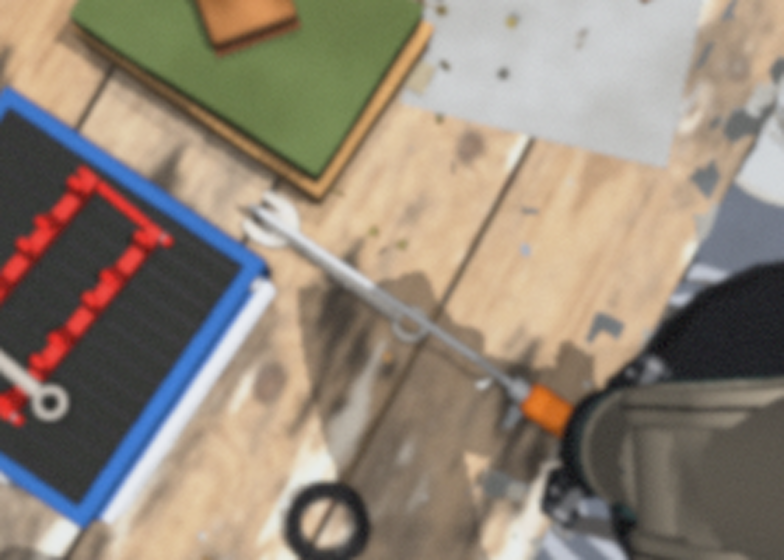

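The wrench is drawn out: jaw at crop (268,217), ring at (408,325) on open bench, tape untouched at (328,525). Next I lift the hook clear of the jaw, back along the gap line and up.

arm_command:
  deltas:
    - {"dx":0.0025,"dy":0.0035,"dz":0,"yaw":0,"jaw":0}
    - {"dx":0.003,"dy":0.004,"dz":0.0,"yaw":0,"jaw":0}
    - {"dx":0.003,"dy":0.004,"dz":0.012,"yaw":0,"jaw":0}
    - {"dx":0.003,"dy":0.004,"dz":0.025,"yaw":0,"jaw":0}
    - {"dx":0.015,"dy":0.021,"dz":0.03,"yaw":0,"jaw":0}
    - {"dx":0.03,"dy":0.0425,"dz":0.035,"yaw":0,"jaw":0}
    - {"dx":0.045,"dy":0.0635,"dz":0.05,"yaw":0,"jaw":0}
    - {"dx":0.058,"dy":0.082,"dz":0.08,"yaw":0,"jaw":0}
    - {"dx":0.058,"dy":0.082,"dz":0.11,"yaw":0,"jaw":0}
    - {"dx":0.058,"dy":0.082,"dz":0.14,"yaw":0,"jaw":0}
    - {"dx":0.058,"dy":0.082,"dz":0.165,"yaw":0,"jaw":0}
    - {"dx":0.058,"dy":0.082,"dz":0.17,"yaw":0,"jaw":0}
    - {"dx":0.058,"dy":0.082,"dz":0.17,"yaw":0,"jaw":0}

```text
clock: 9.25
eef_pos: [447.2, 110.3, 180.5]
tool_rot: [3.141, -0.001, 0.968]
force: [-0.5, 0.5, -2.8]
width: 25.0
gripper_force: 59.4
```

arm_command:
  deltas:
    - {"dx":0.012,"dy":-0.008,"dz":0,"yaw":-8,"jaw":0}
    - {"dx":0.024,"dy":-0.016,"dz":0,"yaw":-16,"jaw":0}
    - {"dx":0.036,"dy":-0.024,"dz":0,"yaw":-24,"jaw":0}
    - {"dx":0.048,"dy":-0.032,"dz":0,"yaw":-32,"jaw":0}
    - {"dx":0.06,"dy":-0.04,"dz":0,"yaw":-40,"jaw":0}
    - {"dx":0.072,"dy":-0.048,"dz":0,"yaw":-48,"jaw":0}
    - {"dx":0.084,"dy":-0.056,"dz":0,"yaw":-56,"jaw":0}
    - {"dx":0.096,"dy":-0.064,"dz":0,"yaw":-64,"jaw":0}
    - {"dx":0.108,"dy":-0.072,"dz":0,"yaw":-72,"jaw":0}
    - {"dx":0.12,"dy":-0.08,"dz":0,"yaw":-80,"jaw":0}
    - {"dx":0.128,"dy":-0.086,"dz":0,"yaw":-86,"jaw":0}
    - {"dx":0.128,"dy":-0.086,"dz":0,"yaw":-86,"jaw":0}
    - {"dx":0.128,"dy":-0.086,"dz":-0.04,"yaw":-86,"jaw":0}
    - {"dx":0.128,"dy":-0.086,"dz":-0.08,"yaw":-86,"jaw":0}
    - {"dx":0.128,"dy":-0.086,"dz":-0.12,"yaw":-86,"jaw":0}
    - {"dx":0.128,"dy":-0.086,"dz":-0.15,"yaw":-86,"jaw":0}
    - {"dx":0.128,"dy":-0.086,"dz":-0.165,"yaw":-86,"jaw":0}
    - {"dx":0.128,"dy":-0.086,"dz":-0.169,"yaw":-86,"jaw":0}
    - {"dx":0.128,"dy":-0.086,"dz":-0.172,"yaw":-86,"jaw":0}
    - {"dx":0.128,"dy":-0.086,"dz":-0.172,"yaw":-86,"jaw":0}

```text
clock: 11.25
eef_pos: [575.7, 24.6, 9.2]
tool_rot: [-3.14, -0.001, -0.532]
force: [0.3, 0.7, -1.7]
width: 25.1
gripper_force: 59.4
```

arm_command:
  deltas:
    - {"dx":0,"dy":0,"dz":-0.001,"yaw":0,"jaw":0}
    - {"dx":0,"dy":0,"dz":-0.0015,"yaw":0,"jaw":0}
    - {"dx":0,"dy":0,"dz":-0.001,"yaw":0,"jaw":0.5}
    - {"dx":0,"dy":0,"dz":0,"yaw":0,"jaw":0.7}
    - {"dx":0,"dy":0,"dz":0,"yaw":0,"jaw":0.7}
    - {"dx":0,"dy":0,"dz":0,"yaw":0,"jaw":0.7}
    - {"dx":0,"dy":0,"dz":0,"yaw":0,"jaw":0.7}
    - {"dx":0,"dy":0,"dz":0.03,"yaw":0,"jaw":0.7}
    - {"dx":0,"dy":0,"dz":0.07,"yaw":0,"jaw":0.7}
    - {"dx":0,"dy":0,"dz":0.11,"yaw":0,"jaw":0.7}
    - {"dx":0,"dy":0,"dz":0.15,"yaw":0,"jaw":0.7}
    - {"dx":0,"dy":0,"dz":0.18,"yaw":0,"jaw":0.7}
    - {"dx":0,"dy":0,"dz":0.18,"yaw":0,"jaw":0.7}

```text
clock: 12.55
eef_pos: [577.8, 24.9, 192.8]
tool_rot: [-3.137, -0.007, -0.533]
force: [0.3, 0.3, 0.6]
width: 59.8
gripper_force: 0.0
```

Run:
```python
from h import *
s=read_state();print(s["eef_pos"],s["tool_rot"],s["qpos"].round(2))
im,d,K,E=grab("top");np.savez("top2.npz",im=im,d=d,K=K,E=E)
cv2.imwrite("pics/c4.png",cv2.resize(im[120:320,160:440],None,fx=2.8,fy=2.8,interpolation=cv2.INTER_CUBIC)[:,:,::-1])
```

```text
[577.84888416  24.85110276 192.77676228] [-3.13658992 -0.00712828 -0.5327791 ] [ 0.19  0.6  -0.44  1.76  0.33  0.84 -2.51]
```

View pics/c4.png

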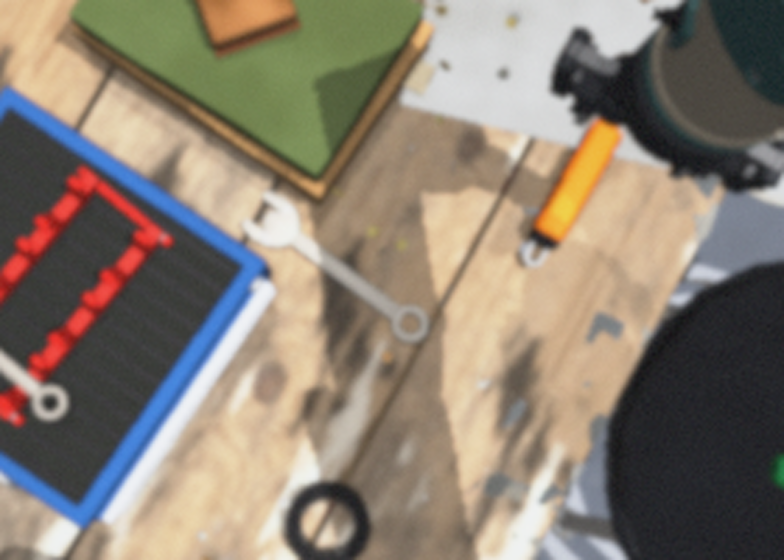

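The wrench lies alone on the bench: ring at crop (409,323), jaw at (270,215). The hook is back flat at (575,180).

Run:
```python
from h import *
f=np.load("top2.npz");im,d,K,E=[f[k] for k in("im","d","K","E")];W=cloud(d,K,E);hsv=cv2.cvtColor(im,cv2.COLOR_RGB2HSV)
C=np.array([487.2,404.9]);a=np.radians(54.7);X=np.array([np.cos(a),np.sin(a)]);Y=np.array([-X[1],X[0]]);B=np.c_[X,Y]
F=lambda x,y,z:ray(160+x/2.8,120+y/2.8,K,E,z)[:2]
for n,x,y in(("ring",409,323),("jawtipL",247,230),("jawtipR",272,192),("sh1",325,260),("sh2",385,303)):
    p=F(x,y,9);print(n,p.round(1),((p-C)@B).round(1))
R=F(409,323,9);
for q in ((325,260),(355,282),(385,303)):
    v=F(*q,9)-R;print("ang",np.degrees(np.arctan2(v[1],v[0])).round(1))
# low-sat mask
c=(W[...,:2]-C)@B
m=(hsv[...,1]<70)&(hsv[...,2]>90)&(W[...,2]>4)&(W[...,2]<20)&(c[...,0]<-55)&(c[...,0]>-240)&(abs(c[...,1]+138)<28)
n,l,s,_=cv2.connectedComponentsWithStats(m.astype(np.uint8));m=l==1+np.argmax(s[1:,4])
q=c[m];print("mask",m.sum(),np.percentile(q,[1,99],axis=0).round(1))
sh=q[(q[:,0]>-185)&(q[:,0]<-120)];k=np.polyfit(sh[:,0],sh[:,1],1);print("shank line",k,np.degrees(k[0]),len(sh))
# rack
f=np.load("top0.npz");im,d,K,E=[f[k] for k in("im","d","K","E")];W=cloud(d,K,E);hsv=cv2.cvtColor(im,cv2.COLOR_RGB2HSV);c=(W[...,:2]-C)@B
r=((hsv[...,0]<8)|(hsv[...,0]>172))&(hsv[...,1]>150)&(W[...,2]>140)&(W[...,2]<156)&(abs(c[...,0])<60)&(abs(c[...,1])<110)
n,l,s,_=cv2.connectedComponentsWithStats(r.astype(np.uint8))
for i in range(1,n):
    if s[i,4]>3: print("cheek",s[i,4],c[l==i].mean(0).round(1))
w=(hsv[...,1]<60)&(hsv[...,2]>120)&(W[...,2]>124)&(W[...,2]<150)&(abs(c[...,0])<85)&(abs(c[...,1])<90)
q=c[w];print("w13",len(q),np.percentile(q,[1,50,99],axis=0).round(1),np.median(W[w][:,2]));sh=q[abs(q[:,0])<30];print(np.polyfit(sh[:,0],sh[:,1],1))
```

```text
ring [472.4 153.7] [-213.5 -133.1]
jawtipL [545.3 274.8] [ -72.6 -122.6]
jawtipR [574.  255.4] [ -71.8 -157.2]
sh1 [521.3 216.1] [-134.3 -136.9]
sh2 [487.9 171.5] [-190.1 -135.4]
ang 51.9
ang 51.6
ang 49.0
mask 626 [[-223.3 -157.7]
 [ -66.4 -120.9]]
shank line [-4.70512347e-02 -1.43444691e+02] -2.6958371720080794 190
cheek 27 [ 22.1 -78.3]
cheek 27 [ 25.1 -46.9]
cheek 24 [-33.3 -73.2]
cheek 24 [ 27.  -26.3]
cheek 26 [-30.9 -41.9]
cheek 28 [29.4  4.7]
cheek 23 [-28.8 -22.1]
cheek 23 [30.9 24.6]
cheek 26 [-26.  10.]
cheek 29 [34.3 56.6]
cheek 21 [-24.1  29.5]
cheek 26 [-20.7  61.9]
w13 515 [[-52.3  24.1]
 [ 23.9  43. ]
 [ 69.7  56.5]] 135.2740537181577
[-0.09277523 43.70174715]
```

arm_command:
  deltas:
    - {"dx":-0.008,"dy":0.015,"dz":0,"yaw":8,"jaw":0.6}
    - {"dx":-0.016,"dy":0.03,"dz":0,"yaw":16,"jaw":0.6}
    - {"dx":-0.024,"dy":0.045,"dz":0,"yaw":24,"jaw":0.6}
    - {"dx":-0.032,"dy":0.06,"dz":0,"yaw":32,"jaw":0.6}
    - {"dx":-0.04,"dy":0.075,"dz":0,"yaw":40,"jaw":0.6}
    - {"dx":-0.048,"dy":0.09,"dz":0,"yaw":48,"jaw":0.6}
    - {"dx":-0.056,"dy":0.105,"dz":0,"yaw":56,"jaw":0.6}
    - {"dx":-0.064,"dy":0.12,"dz":0,"yaw":64,"jaw":0.6}
    - {"dx":-0.072,"dy":0.135,"dz":0,"yaw":72,"jaw":0.6}
    - {"dx":-0.08,"dy":0.15,"dz":0,"yaw":80,"jaw":0.6}
    - {"dx":-0.082,"dy":0.155,"dz":-0.03,"yaw":82.5,"jaw":0.6}
    - {"dx":-0.082,"dy":0.155,"dz":-0.07,"yaw":82.5,"jaw":0.6}
    - {"dx":-0.082,"dy":0.155,"dz":-0.11,"yaw":82.5,"jaw":0.6}
    - {"dx":-0.082,"dy":0.155,"dz":-0.14,"yaw":82.5,"jaw":0.6}
    - {"dx":-0.082,"dy":0.155,"dz":-0.14,"yaw":82.5,"jaw":0.6}

```text
clock: 14.1
eef_pos: [489.2, 177.4, 43.9]
tool_rot: [-3.137, 0.009, 0.908]
force: [-1.4, -0.0, -0.2]
width: 50.9
gripper_force: 0.0
```

Run:
```python
from h import *
s=read_state();print(s["eef_pos"],s["tool_rot"],s["qpos"].round(2))
P=camera_params("wrist");print(np.round(P["camera_matrix"],1).tolist(),np.round(P["extrinsics"],2).tolist())
im,d=get_image("wrist");cv2.imwrite("pics/w1.png",im[:,:,::-1])
```

```text
[489.21763856 177.39846077  43.85926107] [-3.13686133  0.00862281  0.90829866] [ 0.    0.83 -0.63  2.    0.85  0.61 -1.88]
[[325.2, 0.0, 279.1], [0.0, 325.2, 211.2], [0.0, 0.0, 1.0]] [[0.79, -0.59, -0.17, 531.1], [-0.61, -0.76, -0.21, 230.43], [-0.0, 0.27, -0.96, 185.24], [0.0, 0.0, 0.0, 1.0]]
```

View pics/w1.png

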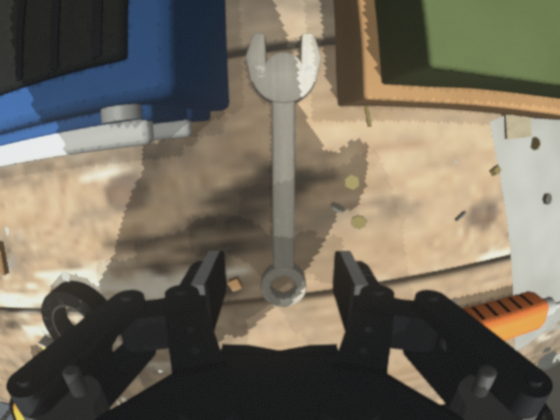

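The wrist view shows the wrench centred between the fingers: jaw at about (283,60), shank along column 283, ring at (283,285). I measure it from here too.

```bash
cat >> h.py <<'E'
def fray(u,v,K,E,z):
    x,y=(u-K[0,2])/K[0,0],(v-K[1,2])/K[1,1];t=np.hypot(x,y);s=np.sin(t)/max(t,1e-9)
    r=E[:3,:3]@np.array([x*s,y*s,np.cos(t)]);o=E[:3,3];return o+r*(z-o[2])/r[2]
E
python3 - <<'E'
from h import *
P=camera_params("wrist");K=np.array(P["camera_matrix"]);E=np.array(P["extrinsics"])
C=np.array([487.2,404.9]);a=np.radians(54.7);X=np.array([np.cos(a),np.sin(a)]);Y=np.array([-X[1],X[0]]);B=np.c_[X,Y]
p={n:fray(u,v,K,E,9)[:2] for n,u,v in(("tipL",257,36),("tipR",310,36),("ring",283,285),("sh1",284,115),("sh2",283.5,250))}
for n in p:print(n,p[n].round(1),((p[n]-C)@B).round(1))
v=p["sh1"]-p["ring"];print(np.degrees(np.arctan2(v[1],v[0])),np.linalg.norm((p["tipL"]+p["tipR"])/2-p["ring"]),"exp ~148")
u=v/np.linalg.norm(v);print("middle",p["ring"]+67*u,"grasp",p["ring"]+33*u)
print(read_state()["eef_pos"],read_state()["tool_rot"])
E
```

```text
tipL [552.6 278. ] [ -65.8 -126.7]
tipR [575.4 260.4] [ -67.  -155.5]
ring [474.  153.7] [-212.6 -134.4]
sh1 [536.6 233.7] [-111.2 -139.3]
sh2 [488.7 172.2] [-189.  -135.6]
51.92503351491977 146.38505873306008 exp ~148
middle [515.31792717 206.48345231] grasp [494.35039948 179.71849793]
[490.71264612 178.5459933   46.12486716] [-3.13843931  0.00494226  0.90834568]
```

arm_command:
  deltas:
    - {"dx":0.001,"dy":0,"dz":0,"yaw":0,"jaw":0.6}
    - {"dx":0.001,"dy":0,"dz":0,"yaw":0,"jaw":0.6}
    - {"dx":0.001,"dy":0,"dz":-0.02,"yaw":0,"jaw":0.5}
    - {"dx":0.001,"dy":0,"dz":-0.035,"yaw":0,"jaw":0.5}
    - {"dx":0.001,"dy":0,"dz":-0.044,"yaw":0,"jaw":0.5}
    - {"dx":0.001,"dy":0,"dz":-0.044,"yaw":0,"jaw":0.5}
    - {"dx":0.001,"dy":0,"dz":-0.044,"yaw":0,"jaw":0}
    - {"dx":0.001,"dy":0,"dz":-0.044,"yaw":0,"jaw":0}
    - {"dx":0.001,"dy":0,"dz":-0.044,"yaw":0,"jaw":0}
    - {"dx":0.001,"dy":0,"dz":-0.044,"yaw":0,"jaw":0}
    - {"dx":0.001,"dy":0,"dz":-0.044,"yaw":0,"jaw":0}
    - {"dx":0.001,"dy":0,"dz":-0.044,"yaw":0,"jaw":0}

```text
clock: 15.35
eef_pos: [494.3, 179.6, 5.0]
tool_rot: [3.141, -0.001, 0.908]
force: [-0.6, -0.8, 6.0]
width: 9.8
gripper_force: 59.0
```

arm_command:
  deltas:
    - {"dx":0,"dy":0,"dz":0.01,"yaw":0,"jaw":0}
    - {"dx":0,"dy":0,"dz":0.025,"yaw":0,"jaw":0}
    - {"dx":-0.01,"dy":-0.014,"dz":0.03,"yaw":0,"jaw":0}
    - {"dx":-0.022,"dy":-0.031,"dz":0.03,"yaw":0,"jaw":0}
    - {"dx":-0.035,"dy":-0.049,"dz":0.03,"yaw":0,"jaw":0}
    - {"dx":-0.035,"dy":-0.049,"dz":0.03,"yaw":0,"jaw":0}
    - {"dx":-0.035,"dy":-0.049,"dz":0.015,"yaw":0,"jaw":0}
    - {"dx":-0.035,"dy":-0.049,"dz":0.004,"yaw":0,"jaw":0}
    - {"dx":-0.035,"dy":-0.049,"dz":0.001,"yaw":0,"jaw":0}
    - {"dx":-0.035,"dy":-0.049,"dz":0.001,"yaw":0,"jaw":0}
    - {"dx":-0.035,"dy":-0.049,"dz":0.001,"yaw":0,"jaw":0.4}
    - {"dx":-0.035,"dy":-0.049,"dz":0.002,"yaw":0,"jaw":0.6}
    - {"dx":-0.035,"dy":-0.049,"dz":0.002,"yaw":0,"jaw":0.6}
    - {"dx":-0.035,"dy":-0.049,"dz":0.002,"yaw":0,"jaw":0.6}
    - {"dx":-0.035,"dy":-0.049,"dz":0.03,"yaw":0,"jaw":0.6}
    - {"dx":-0.035,"dy":-0.049,"dz":0.06,"yaw":0,"jaw":0.6}
    - {"dx":-0.035,"dy":-0.049,"dz":0.06,"yaw":0,"jaw":0.6}
    - {"dx":-0.035,"dy":-0.049,"dz":0.06,"yaw":0,"jaw":0.6}
    - {"dx":-0.035,"dy":-0.049,"dz":0.06,"yaw":0,"jaw":0.6}

```text
clock: 17.25
eef_pos: [458.6, 129.8, 63.8]
tool_rot: [-3.141, 0.001, 0.907]
force: [-0.2, -0.4, 0.0]
width: 50.9
gripper_force: 0.0
```

Run:
```python
from h import *
s=read_state();print(s["eef_pos"],s["tool_rot"],s["qpos"].round(2))
im,d,K,E=grab("wrist");cv2.imwrite("pics/w2.png",im[:,:,::-1]);np.savez("w2.npz",im=im,d=d,K=K,E=E)
```

```text
[458.60321181 129.75986524  63.76016996] [-3.14136915e+00  1.04977006e-03  9.07114247e-01] [ 0.09  0.75 -0.63  2.12  0.87  0.56 -1.86]
```

View pics/w2.png

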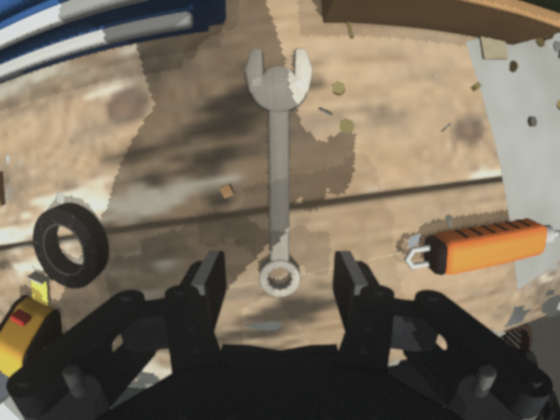

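The wrench now lies clear of the chest: jaw tips at (256,50) and (303,50), ring at (279,277), shank on column 279.

Run:
```python
from h import *
f=np.load("w2.npz");K,E=f["K"],f["E"]
p={n:fray(u,v,K,E,9)[:2] for n,u,v in(("tipL",256,50),("tipR",303,50),("ring",279,277),("sh1",279,115),("sh2",279.5,245))}
v=p["sh1"]-p["ring"];u=v/np.linalg.norm(v);n=np.array([-u[1],u[0]])
print(np.degrees(np.arctan2(v[1],v[0])),"len",((p["tipL"]+p["tipR"])/2-p["ring"])@u,"sh2 off",(p["sh2"]-p["ring"])@n)
print("middle ring",p["ring"]+67*u,"from tips",(p["tipL"]+p["tipR"])/2-81*u)
```

```text
51.98233765771633 len 145.63993601939515 sh2 off -0.32444803426306135
middle ring [479.35777943 156.76169971] from tips [478.13792397 154.71967515]
```

arm_command:
  deltas:
    - {"dx":0.02,"dy":0.027,"dz":0,"yaw":0,"jaw":0.5}
    - {"dx":0.02,"dy":0.027,"dz":-0.02,"yaw":0,"jaw":0.5}
    - {"dx":0.02,"dy":0.027,"dz":-0.04,"yaw":0,"jaw":0.5}
    - {"dx":0.02,"dy":0.027,"dz":-0.053,"yaw":0,"jaw":0.5}
    - {"dx":0.02,"dy":0.027,"dz":-0.06,"yaw":0,"jaw":0.5}
    - {"dx":0.02,"dy":0.027,"dz":-0.06,"yaw":0,"jaw":0.5}
    - {"dx":0.02,"dy":0.027,"dz":-0.06,"yaw":0,"jaw":0}
    - {"dx":0.02,"dy":0.027,"dz":-0.06,"yaw":0,"jaw":0}
    - {"dx":0.02,"dy":0.027,"dz":-0.06,"yaw":0,"jaw":0}
    - {"dx":0.02,"dy":0.027,"dz":-0.06,"yaw":0,"jaw":0}
    - {"dx":0.02,"dy":0.027,"dz":-0.06,"yaw":0,"jaw":0}
    - {"dx":0.02,"dy":0.027,"dz":-0.06,"yaw":0,"jaw":0}
    - {"dx":0.02,"dy":0.027,"dz":-0.03,"yaw":0,"jaw":0}
    - {"dx":0.02,"dy":0.027,"dz":0.01,"yaw":0,"jaw":0}
    - {"dx":0.02,"dy":0.027,"dz":0.05,"yaw":0,"jaw":0}
    - {"dx":0.02,"dy":0.027,"dz":0.09,"yaw":0,"jaw":0}
    - {"dx":0.02,"dy":0.027,"dz":0.12,"yaw":0,"jaw":0}
    - {"dx":0.02,"dy":0.027,"dz":0.125,"yaw":0,"jaw":0}
    - {"dx":0.02,"dy":0.027,"dz":0.125,"yaw":0,"jaw":0}

```text
clock: 19.2
eef_pos: [479.4, 156.9, 189.9]
tool_rot: [3.14, -0.001, 0.907]
force: [0.6, -0.0, -2.2]
width: 9.8
gripper_force: 58.9
```

arm_command:
  deltas:
    - {"dx":0.007,"dy":0.028,"dz":0,"yaw":-0.5,"jaw":0}
    - {"dx":0.014,"dy":0.055,"dz":0,"yaw":-1,"jaw":0}
    - {"dx":0.022,"dy":0.085,"dz":0,"yaw":-1.5,"jaw":0}
    - {"dx":0.03,"dy":0.115,"dz":0,"yaw":-2,"jaw":0}
    - {"dx":0.038,"dy":0.145,"dz":0,"yaw":-2.5,"jaw":0}
    - {"dx":0.046,"dy":0.175,"dz":0,"yaw":-2.5,"jaw":0}
    - {"dx":0.052,"dy":0.2,"dz":0,"yaw":-2.5,"jaw":0}
    - {"dx":0.0547,"dy":0.2095,"dz":0,"yaw":-2.5,"jaw":0}
    - {"dx":0.0547,"dy":0.2095,"dz":0,"yaw":-2.5,"jaw":0}
    - {"dx":0.0547,"dy":0.2095,"dz":0,"yaw":-2.5,"jaw":0}
    - {"dx":0.0547,"dy":0.2095,"dz":0,"yaw":-2.5,"jaw":0}
    - {"dx":0.0547,"dy":0.2095,"dz":0,"yaw":-2.5,"jaw":0}

```text
clock: 20.4
eef_pos: [534.0, 365.1, 189.2]
tool_rot: [3.141, 0.001, 0.862]
force: [-0.0, 0.0, -0.4]
width: 10.0
gripper_force: 58.9
```

Run:
```python
from h import *
s=read_state();print(s["eef_pos"],s["tool_rot"],s["qpos"].round(2))
im,d,K,E=grab("wrist");cv2.imwrite("pics/w3.png",im[:,:,::-1]);np.savez("w3.npz",im=im,d=d,K=K,E=E)
```

```text
[533.97872753 365.12410391 189.22323128] [3.14070908e+00 8.75009278e-04 8.62245775e-01] [-0.21  0.78 -0.78  1.56  0.6   1.06 -1.86]
```

View pics/w3.png

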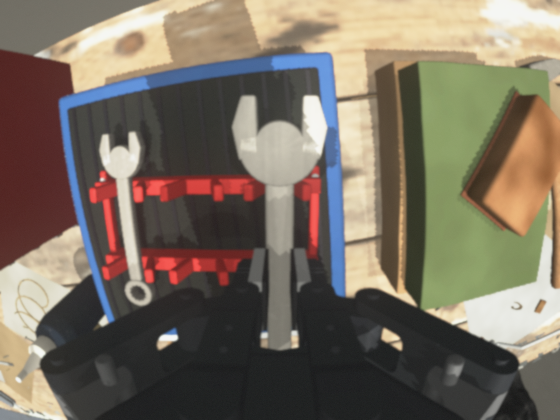

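The wrist view shows the wrench held level over the near-gap notch, shank on column 280, with the combs at rows 187 and 262. I check the rack from this view.

Run:
```python
from h import *
f=np.load("w3.npz");im,d,K,E=[f[k] for k in("im","d","K","E")];hsv=cv2.cvtColor(im,cv2.COLOR_RGB2HSV)
v,u=np.mgrid[:420,:560];x,y=(u-K[0,2])/K[0,0],(v-K[1,2])/K[1,1];t=np.hypot(x,y)
s=np.tan(t)/np.maximum(t,1e-9);W=np.stack([x*s*d,y*s*d,d],-1)@E[:3,:3].T+E[:3,3]
a=np.radians(49.45);R=np.array([[np.cos(a),-np.sin(a)],[np.sin(a),np.cos(a)]]);N=np.array([533.7,366.7])
c=(W[...,:2]-N)@R
r=((hsv[...,0]<8)|(hsv[...,0]>172))&(hsv[...,1]>150)&(d>0)&(W[...,2]>140)&(W[...,2]<155)&(abs(c[...,0])<60)&(c[...,1]<140)
n,l,st,_=cv2.connectedComponentsWithStats(r.astype(np.uint8))
for i in range(1,n):
    if st[i,4]>15:print("cheek",st[i,4],c[l==i].mean(0).round(1),W[l==i][:,2].mean().round())
print("expect y -16,16 ; 36,68 ; 88,120")
w=(hsv[...,1]<60)&(d>0)&(W[...,2]>180)&(abs(c[...,1])<25)&(c[...,0]>15)&(c[...,0]<90)&(W[...,2]<215)
q=c[w];sh=q[q[:,0]<45];print("wrench tipmax",np.percentile(q[:,0],99),np.polyfit(sh[:,0],sh[:,1],1),W[w][:,2].mean(),len(sh))
```

```text
cheek 173 [26.9 35.1] 146.0
cheek 217 [27. 16.] 145.0
cheek 142 [ 27.  -16.7] 146.0
cheek 154 [26.7 86.5] 146.0
cheek 215 [26.9 67.5] 145.0
cheek 194 [ 26.4 119. ] 145.0
cheek 156 [-28.9 118.9] 144.0
cheek 141 [-28.4  86.4] 145.0
cheek 193 [-28.7  67.3] 145.0
cheek 167 [-28.3  35.1] 145.0
expect y -16,16 ; 36,68 ; 88,120
wrench tipmax 77.4762869563412 [ 0.00941791 -1.43504376] 192.4548832185735 2046
```

arm_command:
  deltas:
    - {"dx":0,"dy":0.0003,"dz":0,"yaw":0,"jaw":0}
    - {"dx":0,"dy":0.0003,"dz":0,"yaw":0,"jaw":0}
    - {"dx":0,"dy":0.0003,"dz":-0.015,"yaw":0,"jaw":0}
    - {"dx":0,"dy":0.0003,"dz":-0.03,"yaw":0,"jaw":0}
    - {"dx":0,"dy":0.0003,"dz":-0.04,"yaw":0,"jaw":0}
    - {"dx":0,"dy":0.0003,"dz":-0.048,"yaw":0,"jaw":0}
    - {"dx":0,"dy":0.0003,"dz":-0.053,"yaw":0,"jaw":0}
    - {"dx":0,"dy":0.0003,"dz":-0.057,"yaw":0,"jaw":0}
    - {"dx":0,"dy":0.0003,"dz":-0.057,"yaw":0,"jaw":0}
    - {"dx":0,"dy":0.0003,"dz":-0.057,"yaw":0,"jaw":0}

```text
clock: 21.45
eef_pos: [533.8, 367.3, 132.6]
tool_rot: [3.142, -0.001, 0.864]
force: [-0.3, -0.3, -1.0]
width: 9.7
gripper_force: 58.9
```

arm_command:
  deltas:
    - {"dx":0,"dy":0,"dz":-0.0015,"yaw":0,"jaw":0}
    - {"dx":0,"dy":0,"dz":-0.002,"yaw":0,"jaw":0}
    - {"dx":0,"dy":0,"dz":-0.002,"yaw":0,"jaw":0}
    - {"dx":0,"dy":0,"dz":-0.002,"yaw":0,"jaw":0.15}
    - {"dx":0,"dy":0,"dz":-0.002,"yaw":0,"jaw":0.3}
    - {"dx":0,"dy":0,"dz":-0.002,"yaw":0,"jaw":0.35}
    - {"dx":0,"dy":0,"dz":-0.002,"yaw":0,"jaw":0.35}
    - {"dx":0,"dy":0,"dz":-0.002,"yaw":0,"jaw":0.35}
    - {"dx":0,"dy":0,"dz":0.015,"yaw":0,"jaw":0.35}
    - {"dx":0,"dy":0,"dz":0.04,"yaw":0,"jaw":0.35}
    - {"dx":0,"dy":0,"dz":0.08,"yaw":0,"jaw":0.35}
    - {"dx":0,"dy":0,"dz":0.12,"yaw":0,"jaw":0.35}
    - {"dx":-0.04,"dy":-0.05,"dz":0.12,"yaw":0,"jaw":0.35}
    - {"dx":-0.07,"dy":-0.09,"dz":0.12,"yaw":0,"jaw":0.35}
    - {"dx":-0.07,"dy":-0.09,"dz":0.12,"yaw":0,"jaw":0.35}
    - {"dx":-0.07,"dy":-0.09,"dz":0.12,"yaw":0,"jaw":0.35}

```text
clock: 23.05
eef_pos: [462.9, 274.9, 253.7]
tool_rot: [3.139, 0.001, 0.863]
force: [0.9, -1.1, 0.4]
width: 30.0
gripper_force: 0.0
```

Run:
```python
from h import *
s=read_state();print(s["clock"],s["eef_pos"],s["force"])
im,d,K,E=grab("wrist");hsv=cv2.cvtColor(im,cv2.COLOR_RGB2HSV);cv2.imwrite("pics/w4.png",im[:,:,::-1])
v,u=np.mgrid[:420,:560];x,y=(u-K[0,2])/K[0,0],(v-K[1,2])/K[1,1];t=np.hypot(x,y)
s=np.tan(t)/np.maximum(t,1e-9);W=np.stack([x*s*d,y*s*d,d],-1)@E[:3,:3].T+E[:3,3]
a=np.radians(49.45);R=np.array([[np.cos(a),-np.sin(a)],[np.sin(a),np.cos(a)]]);N=np.array([533.7,366.7])
c=(W[...,:2]-N)@R
for n,y0 in(("w17",0),("w13",104)):
    w=(hsv[...,1]<60)&(d>0)&(W[...,2]>124)&(W[...,2]<160)&(abs(c[...,1]-y0)<22)&(abs(c[...,0])<95)
    q=c[w];z=W[w][:,2];sh=abs(q[:,0])<35
    print(n,w.sum(),np.percentile(q[:,0],[1,99]).round(1),np.polyfit(q[sh][:,0],q[sh][:,1],1).round(3),"z",np.polyfit(q[:,0],z,1).round(3))
```

```text
23.05 [462.92564891 274.89023898 253.73698814] [ 0.90886964 -1.08978464  0.38162656]
w17 3203 [-80.1  56.2] [-0.004  0.227] z [-4.00000e-03  1.33941e+02]
w13 2363 [-59.8  63.1] [4.00000e-03 1.02789e+02] z [3.00000e-03 1.33292e+02]
```

View pics/w4.png

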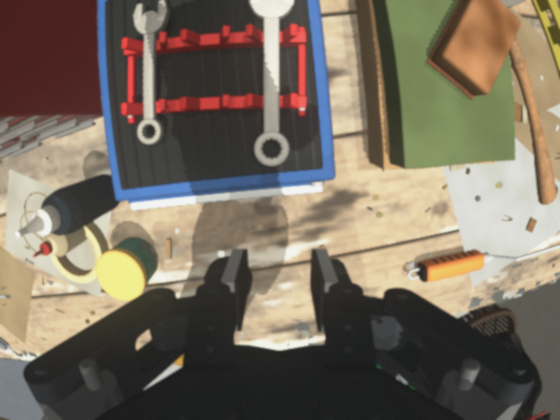

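The wrench is seated in the near-gap notch (shank on column 271, ring at (271,148)): level, 0.2 mm off centre and at the same height as the smaller wrench. The hook lies flat on the bench at (450,265), so I hand in.

```bash
python3 -c "
from cell import *
print(finish_job())"
```

```text
the job is handed in; nothing more can be done
None
```

I handed the job in after about 23 s of robot time. The larger wrench sits level in the near-gap notch, the hook lies flat in front, and the smaller wrench is still in its notch. I never moved near the tape roll; no verdict came back.

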